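# Hold the viewer's amber flap at its balance point

## Robot

A 6-joint arm with a two-finger parallel gripper is mounted at the origin on a cart in front of the work surface, level with it; the furniture and walls round the work are solid. World frame = base frame: x ahead of the robot, y to its left, z up, the work surface at z = 0. Lengths are in m, angles in rad, forces in N, time in s.
With the tool pointing down it reaches from about 0.35 to 0.85 m from the base axis. Payload 8.1 kg.
Tool frame: the origin (TCP) lies at the centre of the arm's flange, where the gripper is bolted on; the fingertips stand 186 mm ahead of it and the grasp point (between the pads) lies 167 mm ahead of it; z points along the fingers, y is the line along which they close (so a half turn about z gives the same grasp; the last joint's range is limited). The gripper opens to 93 mm and grips with 3 to 60 N. Pads are 15 mm wide; open, the fingers measure 128 mm over their backs; the gripper's body (75 mm by 188 mm) begins 65 mm behind the grasp point.
Start: joints at [-1.201, 0.13, 1.488, -0, 1.523, -0.085], TCP at [0.264, -0.539, 0.405] pointing down, gripper open.
Joint ranges: [-2.96, 2.96], [-0.89, 2.26], [0.02, 2.5], [-1.34, 4.48], [0, 2.73], [-2.66, 2.66]. Speed limits (rad/s): [2.39, 2.39, 2.79, 3.14, 3.14, 3.14].

## Interface

Orientations are given as a rotation vector (axis times angle).
In Python, from plant import read_state, read_camera, camera_params, robot gives the robot as it stands.
- The arm moves only by the tool carry_out, never from a script. Its argument "targets" is a list of rows, each an object of numbers: "hand": the opening in per cent of the stroke, from 0 (shut) to 100 (fully open); "x", "y", "z": the shift along the tool's x, y, z in m; "ax", "ay", "az": the turn, a rotation vector about the tool's x, y, z in rad. In form: [{"hand": .., "x": .., "y": .., "z": .., "ax": .., "ay": .., "az": ..}, ...]. A call has 1 to 8 rows; each row is the pose to reach, as a shift and turn from the pose commanded when the call began, along the tool's axes at that moment; what a row does not reach only later rows make up. A row lasts 1/8 s, in which the tool goes at most 62.5 mm and 10.7 degrees, less where a joint would pass 70% of its speed; a pose out of reach is approached as far as the arm can. A call with a gripper value outside its range is refused whole. The fingers move at their own pace and stop on an object; "newtons" is the grip in N (left out, the last holds). Time passes only in rows, so rows that repeat a pose let the fingers close. It gives the time, the measured TCP pose, the force, the opening and the grip force at its end, in the units of the state.
- read_state(): the state, without advancing time (a new reading comes with each control period).
- read_camera(name): name is "scene" or "top"; returns (picture, depth): 480x640x3 uint8, blue, green, red; 480x640 float32, m along the optical axis (not along the pixel's ray), 0 where there is no reading.
- camera_params(name): a dict with "fx", "fy", "cx", "cy" (pixels), "position" and "rotation" of the camera in the world. Camera axes: x right, y up, looking along -z (the intrinsics and any distortion apply to the point x, -y, -z); pixel columns grow to the right and rows downward; lengths in m; the calibration is good to about 2 mm. A picture is of the moment at which its call begins. camera_params takes no time and is no camera call.
- robot.close_job(): hands the job in; it is judged then, once.
The state is a dict: "t": time; "q": joint angles; "dq": joint speeds; "joint_torque": joint torques, N m; "tool_pos": TCP position; "orientation": TCP orientation; "force": force on the tool from outside, world axes, zero at the start; "wrist_torque": the same for the moment, N m; "opening": finger opening in m; "gripper_force": force on a finger pad.
Only numpy, scipy, OpenCV 4.12 (cv2) and the standard library are available. Lean on these libraries where they do the work, as an engineer would, in place of code of your own. Each camera call takes 0.05 s, during which the arm holds its last target. There are 200 camera calls.

## Task

Unlatch the blue-light slide viewer by pressing its red pedal right down to its stop and let the pedal spring back up. Then take the flap, now ajar, by its bar, swing it up to its balance point, where it stands upright and would fall neither forward nor back, and finish while still gripping it there, at rest. Never let it tip far over to the back, and do not disturb the other things on the bench.

Things in the scene. Friction and masses are not known exactly. Their poses are not given: they have to be found in the camera images.
- viewer: slide viewer, fixed to the bench at a place and yaw that vary: white open box 100 x 144 x 62 mm, blue panel and glass slides inside, dark base plate. Origin on the bench under the box's centre, z up. Its front (dial, flap bar) looks along its -x, the flap's hinge is at its +x rim; the pedal is beside the box at +y
- flap (a joint): flap hinge, rad: 0 = shut, level; grows as the bar swings up and over; 1.57 = upright = balance point (weight straight above the hinge); rear stop 2.4. Hardly any friction: it falls shut below, to the back above. Amber plate in black frame, 97 x 144 x 6 mm, 0.13 to 0.24 kg in all. Latched it moves under 0.03; unlatched, a spring lifts it to about 0.16, where it rests
- flap_hinge (a point): point on the flap's hinge line (which is parallel to the viewer's y axis), midway along it; fixed to the viewer, 47 mm towards +x of its origin and 67 mm above the bench
- flap_bar (a point): middle of the flap's round grip bar: 12 mm thick, 110 long, parallel to the hinge line, 143 mm from it in the plate's plane. Two arms 8 mm wide, 49 mm either side, carry it; 38 mm are open between bar and plate. Shut it is 67 mm above the bench, nothing under it, 46 mm off the box (to its middle). Gripped from above along the viewer's x, it turns between the fingers as the flap swings
- pedal (a joint): pedal hinge, rad: 0 = up (spring rest), 0.20 = down at its stop. The latch frees the flap at about 0.13. About 2.5 N on the pad starts it, about 7 N holds it at the stop; let go, it springs back up. Its axis is parallel to the viewer's y axis
- pedal_pad (a point): centre of the top of the pedal's red ribbed pad, 50 (viewer x) x 46 mm, 38 mm above the bench when up; it goes down 16 mm there. It lies 100 mm towards -x and 115 mm towards +y of the viewer's origin, 82 mm from the pedal's axis
- stain_bottle_1: brown glass bottle with a black cap, 47 mm wide, 105 tall; origin under its centre. A bystander: leave it alone
- sample_cup_3: sample cup with a blue screw lid, 58 mm wide, 62 tall; origin under its centre. A bystander: leave it alone
- sample_cup_2: sample cup with a yellow screw lid, 58 mm wide, 62 tall; origin under its centre. A bystander: leave it alone
- bench_timer: white digital timer lying on its back, 60 x 64 x 17 mm; origin under its centre. A bystander: leave it alone
- marker_black: black marker pen lying flat, 138 mm long; origin under its centre. A bystander: leave it alone

How it is judged:
On the way, in this order (a step that is already met when the one before it is completed fails the run):
1. the pedal is held down at its stop (value of joint pedal above 0.185 rad), for 0.2 s.
2. the pedal is up again and the flap has been swung past half way (value of joint pedal below 0.04 rad and value of joint flap above 0.8 rad), for 0.1 s.
At the end, for the whole second after the job is handed in: the flap stands within 0.08 rad of upright (joint 1.49 to 1.65), still (under 0.15 rad/s), gripped by the fingers with more than 2 N, and the pedal is up (under 0.04 rad) (value of joint flap between 1.49 and 1.65 rad and velocity of joint flap between -0.15 and 0.15 rad/s and contact force between the fingers and flap above 2 N and value of joint pedal below 0.04 rad); the arm keeps its last pose, push and grip.
It fails at once if the flap tips more than about 17 degrees past upright to the back (value of joint flap above 1.87 rad).
It fails at once if a bystander is disturbed (moved more than 25 mm) (distance of any of stain_bottle_1, sample_cup_3, sample_cup_2, bench_timer, marker_black from where it was at the start of the episode above 0.025 m).
It also fails if it takes over 64 s, if anything falls off the work surface, if the arm or the gripper's body presses on something with over 40 N, if the wrist force passes 120 N, or if a joint passes its speed limit or range.

## Working session

There is one attempt and no reset: what is moved stays moved. The work goes in short steps, Python scripts to look and compute and a tool call to move; the robot and the scene stay as the last step left them, time stands still between calls to the robot, and variables do not carry over. Pictures are saved under pics/ and viewed, at most 10 in all, crops included, and the job is handed in when it is done.

Besides the shell and the picture viewer there is one more tool, called after "Call:" by a JSON object that holds its "fn" and its "kwargs", one argument or row to a line. carry_out: Moves the arm, as the interface text tells. Its arguments: {"type":"object","properties":{"targets":{"type":"array","items":{"type":"object","properties":{"hand":{"type":"number"},"x":{"type":"number"},"y":{"type":"number"},"z":{"type":"number"},"ax":{"type":"number"},"ay":{"type":"number"},"az":{"type":"number"}}}},"newtons":{"type":"number"}},"required":["targets"]}

```bash
ls; mkdir -p pics; python3 - <<'E'
from plant import *
import cv2,numpy as np
for n in("scene","top"):
    im,d=read_camera(n);cv2.imwrite(f"pics/{n}0.png",im);np.savez(f"{n}0.npz",im=im,d=d);print(n,camera_params(n))
s=read_state();print({k:np.round(v,3) for k,v in s.items()})
E
```

```text
pics
scene {'fx': 535.397700021639, 'fy': 535.397700021639, 'cx': 322.60321572684126, 'cy': 238.15023984753958, 'position': array([-0.04967739,  0.67111838,  0.89337745]), 'rotation': array([ 0.39639632, -0.87443413, -2.16567174])}
top {'fx': 491.7164498067075, 'fy': 491.7164498067075, 'cx': 318.99148198904817, 'cy': 235.6936080556162, 'position': array([0.47499892, 0.13713145, 0.98800218]), 'rotation': array([ 0.05934864, -0.02344486, -1.58156541])}
{'t': np.float64(0.1), 'q': array([-1.201,  0.131,  1.489, -0.   ,  1.523, -0.085]), 'dq': array([-0.001, -0.001, -0.004,  0.001,  0.001,  0.001]), 'joint_torque': array([ 1.0000e-03, -5.6134e+01, -4.9309e+01,  7.7000e-02,  2.9000e-02,
       -0.0000e+00]), 'tool_pos': array([ 0.264, -0.539,  0.404]), 'orientation': array([-3.059, -0.708,  0.   ]), 'force': array([-0.795,  0.868,  0.119]), 'wrist_torque': array([-0.019,  0.028,  0.037]), 'gripper_force': np.float64(0.0), 'opening': np.float64(0.093)}
```

View pics/top0.png

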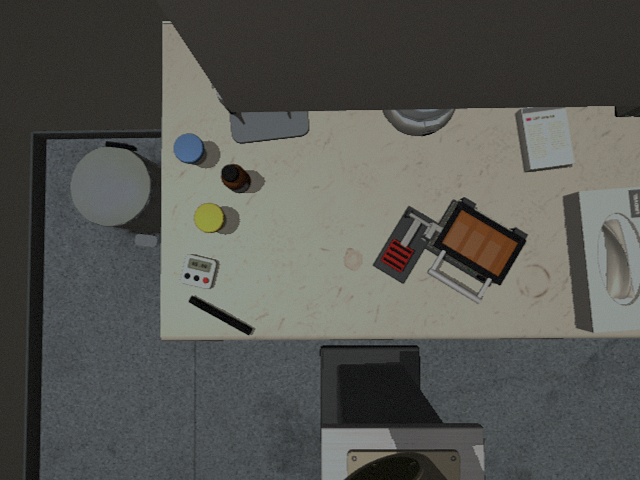

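View pics/scene0.png

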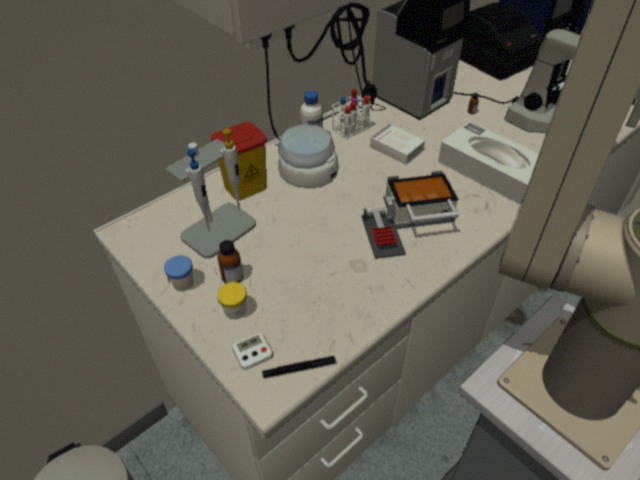

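```bash
cat > h.py <<'E'
import numpy as np,cv2
from scipy.spatial.transform import Rotation as R
from plant import camera_params
def ray(n,u,v):
    c=camera_params(n);d=R.from_rotvec(c["rotation"]).apply([(u-c["cx"])/c["fx"],-(v-c["cy"])/c["fy"],-1]);return np.array(c["position"]),d
def atz(n,u,v,z):
    p,d=ray(n,u,v);return p+d*(z-p[2])/d[2]
def proj(n,P):
    c=camera_params(n);q=R.from_rotvec(c["rotation"]).inv().apply(np.asarray(P)-c["position"]);return np.c_[c["cx"]+c["fx"]*q[...,0]/-q[...,2],c["cy"]-c["fy"]*q[...,1]/-q[...,2]]
E
python3 - <<'E'
import cv2
im=cv2.imread("pics/top0.png")[190:310,360:540]
cv2.imwrite("pics/crop0.png",cv2.resize(im,None,fx=4.4,fy=4.4,interpolation=cv2.INTER_CUBIC))
E
```

```text
(no output)
```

View pics/crop0.png

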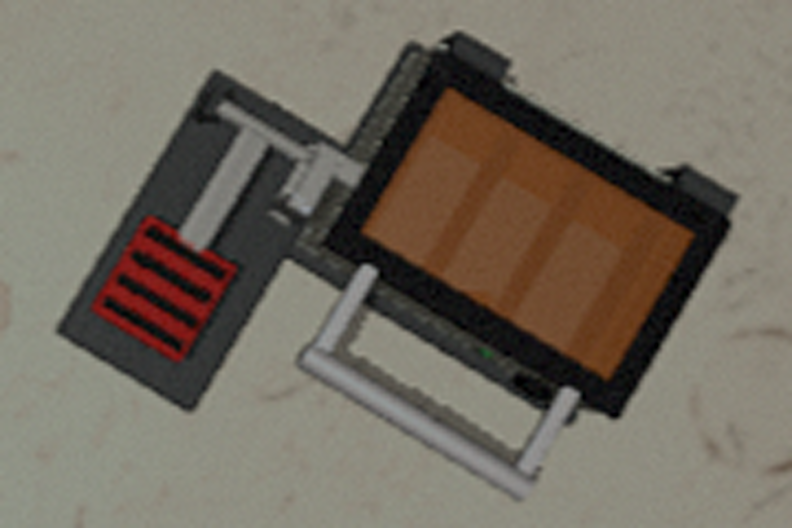

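```bash
cat >> h.py <<'E'
def V(p,P):  # viewer->world
    P=np.atleast_2d(P);c,s=np.cos(p[2]),np.sin(p[2]);return np.c_[p[0]+c*P[:,0]-s*P[:,1],p[1]+s*P[:,0]+c*P[:,1],P[:,2]]
E
python3 - <<'E'
from h import *
from scipy.optimize import least_squares
px=np.array([[303,355],[530,491],[148,216],[238,264],[183,360],[94,303]])/4.4+[360,190]
M=np.array([[-96,55,67],[-96,-55,67],[-75,138,38],[-75,92,38],[-125,92,38],[-125,138,38]])/1e3
f=lambda p:(proj("top",V(p,M))-px).ravel()
r=least_squares(f,[.47,-.2,.5]);print(r.x,f(r.x).reshape(-1,2).round(1))
p=r.x;np.save("p.npy",p);print(V(p,np.array([[-96,0,67],[-100,115,38],[47,0,67]])/1e3))
d=np.load("top0.npz")["d"]
# check depth at pad centre & bar
for P in ([-.1,.115,.038],[-.096,0,.067]):
    w=V(p,P);u=proj("top",w)[0];q=d[int(u[1])-2:int(u[1])+3,int(u[0])-2:int(u[0])+3];print(u,q.round(3).tolist())
s=proj("scene",V(p,np.array([[-96,55,67],[-96,-55,67],[-100,115,38]])/1e3));print(s)
E
```

```text
[ 0.50908949 -0.14333783 -0.56287213] [[-0.1 -0.6]
 [-0.4 -0.2]
 [ 0.7 -1.2]
 [ 0.7  0.4]
 [-0.3  0.7]
 [-0.6  1.1]]
[[ 0.4278998  -0.09211055  0.067     ]
 [ 0.4858829   0.0072824   0.038     ]
 [ 0.54883861 -0.16841785  0.067     ]]
[397.80483554 255.15353628] [[0.949999988079071, 0.9490000009536743, 0.9449999928474426, 0.9449999928474426, 0.9490000009536743], [0.0, 0.9459999799728394, 0.9480000138282776, 0.9449999928474426, 0.9490000009536743], [0.9509999752044678, 0.9449999928474426, 0.949999988079071, 0.9449999928474426, 0.9480000138282776], [0.9459999799728394, 0.9470000267028809, 0.9480000138282776, 0.9480000138282776, 0.9490000009536743], [0.9440000057220459, 0.9449999928474426, 0.9449999928474426, 0.9459999799728394, 0.9470000267028809]]
[454.31694858 285.65206701] [[0.9039999842643738, 0.906000018119812, 0.9070000052452087, 0.9070000052452087, 0.9760000109672546], [0.9020000100135803, 0.9049999713897705, 0.9049999713897705, 0.9070000052452087, 0.906000018119812], [0.9049999713897705, 0.9049999713897705, 0.9020000100135803, 0.9039999842643738, 0.906000018119812], [0.9049999713897705, 0.9020000100135803, 0.9039999842643738, 0.902999997138977, 0.9010000228881836], [0.9070000052452087, 0.902999997138977, 0.902999997138977, 0.9010000228881836, 0.906000018119812]]
[[412.1175042  219.98463063]
 [459.53107629 214.09787364]
 [385.24323393 233.74116357]]
```

```bash
cat >> h.py <<'E'
from plant import read_state
p=np.load("p.npy")
def target(P,tip=.186):  # tool delta so that point `tip` ahead of TCP reaches viewer point P, tool down, y along viewer x
    s=read_state();R0=R.from_rotvec(s["orientation"]);x=np.array([np.cos(p[2]),np.sin(p[2]),0]);z=np.array([0,0,-1.])
    R1=R.from_matrix(np.c_[np.cross(x,z),x,z]);w=V(p,P)[0]-tip*z
    print("d",R0.inv().apply(w-s["tool_pos"]).round(4),"rot",(R0.inv()*R1).as_rotvec().round(4),"force",np.round(s["force"],1),"t",s["t"])
E
python3 -c "
from h import *
target([-.1,.117,.100])"
```

```text
d [ 0.4413 -0.3937  0.1185] rot [-0.0015 -0.0006 -0.5531] force [-0.8  0.9  0.1] t 0.1
```

Call:
{"fn": "carry_out", "kwargs": {
  "targets": [
    {"hand": 0, "x": 0.04, "y": -0.036, "z": 0, "az": -0.07},
    {"hand": 0, "x": 0.08, "y": -0.072, "z": 0, "az": -0.14},
    {"hand": 0, "x": 0.12, "y": -0.108, "z": 0, "az": -0.21},
    {"hand": 0, "x": 0.16, "y": -0.144, "z": 0, "az": -0.28},
    {"hand": 0, "x": 0.2, "y": -0.18, "z": 0, "az": -0.35},
    {"hand": 0, "x": 0.24, "y": -0.216, "z": 0, "az": -0.42},
    {"hand": 0, "x": 0.28, "y": -0.252, "z": 0, "az": -0.49},
    {"hand": 0, "x": 0.32, "y": -0.286, "z": 0, "az": -0.553}
  ],
  "newtons": 10
}}

```text
schema error: expected keys hand, x, y, z, ax, ay, az
```

```bash
python3 -c "
from h import *
target([-.1,.117,.070])"
```

```text
d [ 0.4413 -0.3937  0.1485] rot [-0.0015 -0.0006 -0.5531] force [-0.8  0.9  0.1] t 0.1
```

Call:
{"fn": "carry_out", "kwargs": {
  "targets": [
    {"hand": 0, "x": 0.04, "y": -0.036, "z": 0, "ax": 0, "ay": 0, "az": -0.07},
    {"hand": 0, "x": 0.08, "y": -0.072, "z": 0, "ax": 0, "ay": 0, "az": -0.14},
    {"hand": 0, "x": 0.12, "y": -0.108, "z": 0, "ax": 0, "ay": 0, "az": -0.21},
    {"hand": 0, "x": 0.16, "y": -0.144, "z": 0, "ax": 0, "ay": 0, "az": -0.28},
    {"hand": 0, "x": 0.2, "y": -0.18, "z": 0, "ax": 0, "ay": 0, "az": -0.35},
    {"hand": 0, "x": 0.24, "y": -0.216, "z": 0, "ax": 0, "ay": 0, "az": -0.42},
    {"hand": 0, "x": 0.28, "y": -0.252, "z": 0, "ax": 0, "ay": 0, "az": -0.49},
    {"hand": 0, "x": 0.32, "y": -0.286, "z": 0, "ax": 0, "ay": 0, "az": -0.553}
  ],
  "newtons": 10
}}

```text
t: 1.1
tool_pos: [0.4256, -0.1397, 0.4045]
orientation: [-2.75, -1.52, 0.0]
force: [0.7, -0.3, 0.2]
opening: 0.0177
gripper_force: 0.0
```

```bash
python3 -c "
from h import *
target([-.1,.117,.060])"
```

```text
d [ 0.1586 -0.0272  0.1585] rot [-0.    -0.     0.002] force [ 0.7 -0.3  0.2] t 1.1
```

Call:
{"fn": "carry_out", "kwargs": {
  "targets": [
    {"hand": 0, "x": 0.053, "y": -0.009, "z": 0, "ax": 0, "ay": 0, "az": 0},
    {"hand": 0, "x": 0.106, "y": -0.018, "z": 0, "ax": 0, "ay": 0, "az": 0},
    {"hand": 0, "x": 0.159, "y": -0.027, "z": 0.01, "ax": 0, "ay": 0, "az": 0},
    {"hand": 0, "x": 0.159, "y": -0.027, "z": 0.06, "ax": 0, "ay": 0, "az": 0},
    {"hand": 0, "x": 0.159, "y": -0.027, "z": 0.1, "ax": 0, "ay": 0, "az": 0},
    {"hand": 0, "x": 0.159, "y": -0.027, "z": 0.14, "ax": 0, "ay": 0, "az": 0},
    {"hand": 0, "x": 0.159, "y": -0.027, "z": 0.158, "ax": 0, "ay": 0, "az": 0},
    {"hand": 0, "x": 0.159, "y": -0.027, "z": 0.158, "ax": 0, "ay": 0, "az": 0}
  ]
}}

```text
t: 2.1
tool_pos: [0.4869, 0.0074, 0.2457]
orientation: [-2.75, -1.516, 0.004]
force: [0.3, 0.1, -0.3]
opening: 0.0005
gripper_force: 0.0
```

```bash
python3 -c "
from h import *
target([-.1,.117,.022])
from plant import read_camera
im,d=read_camera('scene');cv2.imwrite('pics/s1.png',cv2.resize(im[120:300,330:510],None,fx=3.3,fy=3.3,interpolation=cv2.INTER_CUBIC))"
```

```text
d [ 0.0014 -0.0007  0.0377] rot [-0.0025  0.0013 -0.0002] force [ 0.3  0.1 -0.3] t 2.1
```

View pics/s1.png

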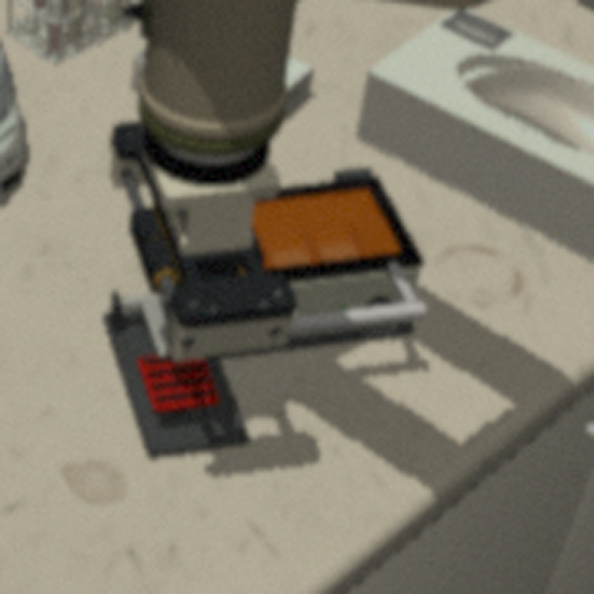

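```bash
python3 -c "
from h import *
for q in ([-.1,.117,.06],[-.1,.117,.144],[-.1,.117,.246],[-.194,.08,.144],[-.006,.08,.144],[-.194,.154,.144],[-.006,.154,.144],[-.1,.115,.038]):
  print(q,((proj('scene',V(p,q))[0]-[330,120])*3.3).round())"
```

```text
[-0.1, 0.117, 0.06] [182. 353.]
[-0.1, 0.117, 0.144] [192. 259.]
[-0.1, 0.117, 0.246] [207. 130.]
[-0.194, 0.08, 0.144] [292. 354.]
[-0.006, 0.08, 0.144] [211. 161.]
[-0.194, 0.154, 0.144] [172. 369.]
[-0.006, 0.154, 0.144] [103. 173.]
[-0.1, 0.115, 0.038] [182. 375.]
```

Call:
{"fn": "carry_out", "kwargs": {
  "targets": [
    {"hand": 0, "x": 0.001, "y": 0, "z": 0.01, "ax": 0, "ay": 0, "az": 0},
    {"hand": 0, "x": 0.001, "y": 0, "z": 0.02, "ax": 0, "ay": 0, "az": 0},
    {"hand": 0, "x": 0.001, "y": 0, "z": 0.026, "ax": 0, "ay": 0, "az": 0},
    {"hand": 0, "x": 0.001, "y": 0, "z": 0.031, "ax": 0, "ay": 0, "az": 0},
    {"hand": 0, "x": 0.001, "y": 0, "z": 0.034, "ax": 0, "ay": 0, "az": 0},
    {"hand": 0, "x": 0.001, "y": 0, "z": 0.034, "ax": 0, "ay": 0, "az": 0}
  ]
}}

```text
t: 2.9
tool_pos: [0.4883, 0.0081, 0.2131]
orientation: [2.751, 1.517, 0.001]
force: [-1.3, 0.1, 4.6]
opening: 0.0005
gripper_force: 2.6
```

Call:
{"fn": "carry_out", "kwargs": {
  "targets": [
    {"hand": 0, "x": 0, "y": 0, "z": 0.002, "ax": 0, "ay": 0, "az": 0},
    {"hand": 0, "x": 0, "y": 0, "z": 0.004, "ax": 0, "ay": 0, "az": 0},
    {"hand": 0, "x": 0, "y": 0, "z": 0.005, "ax": 0, "ay": 0, "az": 0},
    {"hand": 0, "x": 0, "y": 0, "z": 0.005, "ax": 0, "ay": 0, "az": 0}
  ]
}}

```text
t: 3.4
tool_pos: [0.4886, 0.008, 0.2086]
orientation: [2.75, 1.516, 0.002]
force: [-1.6, -0.6, 7.2]
opening: 0.0008
gripper_force: 3.3
```

Force 7.2 N at tip height 22.6 mm: nearly at the stop. I'll press a little more.

Call:
{"fn": "carry_out", "kwargs": {
  "targets": [
    {"hand": 0, "x": 0, "y": 0, "z": 0.001, "ax": 0, "ay": 0, "az": 0},
    {"hand": 0, "x": 0, "y": 0, "z": 0.002, "ax": 0, "ay": 0, "az": 0},
    {"hand": 0, "x": 0, "y": 0, "z": 0.002, "ax": 0, "ay": 0, "az": 0}
  ]
}}

```text
t: 3.78
tool_pos: [0.4888, 0.0079, 0.2074]
orientation: [2.75, 1.516, 0.002]
force: [-4.0, -1.2, 14.9]
opening: 0.0005
gripper_force: 7.4
```

Call:
{"fn": "carry_out", "kwargs": {
  "targets": [
    {"hand": 0, "x": 0, "y": 0, "z": 0.001, "ax": 0, "ay": 0, "az": 0},
    {"hand": 0, "x": 0, "y": 0, "z": 0.001, "ax": 0, "ay": 0, "az": 0},
    {"hand": 0, "x": 0, "y": 0, "z": 0.001, "ax": 0, "ay": 0, "az": 0},
    {"hand": 0, "x": 0, "y": 0, "z": -0.01, "ax": 0, "ay": 0, "az": 0},
    {"hand": 0, "x": 0, "y": 0, "z": -0.03, "ax": 0, "ay": 0, "az": 0},
    {"hand": 0, "x": 0, "y": 0, "z": -0.07, "ax": 0, "ay": 0, "az": 0},
    {"hand": 36, "x": 0, "y": 0, "z": -0.11, "ax": 0, "ay": 0, "az": 0},
    {"hand": 36, "x": 0, "y": 0, "z": -0.15, "ax": 0, "ay": 0, "az": 0}
  ]
}}

```text
t: 4.78
tool_pos: [0.4878, 0.0082, 0.3567]
orientation: [-2.751, -1.517, 0.0]
force: [0.0, -0.4, -0.3]
opening: 0.0163
gripper_force: 0.0
```

```bash
python3 -c "
from h import *
target([-.094,0,.115])
from plant import read_camera
im,d=read_camera('scene');cv2.imwrite('pics/s2.png',cv2.resize(im[120:300,330:510],None,fx=3.3,fy=3.3,interpolation=cv2.INTER_CUBIC))"
```

```text
d [-0.1168  0.0049  0.0558] rot [-0.0003  0.0001 -0.0002] force [ 0.  -0.4 -0.3] t 4.775
```

View pics/s2.png

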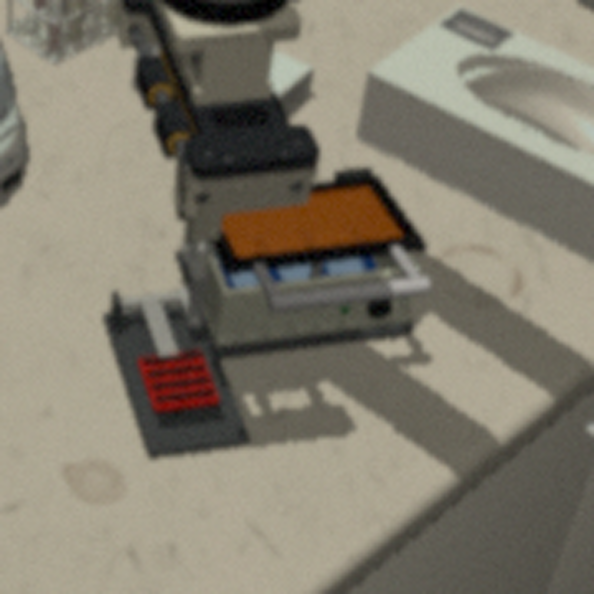

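Call:
{"fn": "carry_out", "kwargs": {
  "targets": [
    {"hand": 36, "x": -0.04, "y": 0.002, "z": 0, "ax": 0, "ay": 0, "az": 0},
    {"hand": 36, "x": -0.08, "y": 0.003, "z": 0, "ax": 0, "ay": 0, "az": 0},
    {"hand": 36, "x": -0.117, "y": 0.005, "z": 0.01, "ax": 0, "ay": 0, "az": 0},
    {"hand": 36, "x": -0.117, "y": 0.005, "z": 0.035, "ax": 0, "ay": 0, "az": 0},
    {"hand": 36, "x": -0.117, "y": 0.005, "z": 0.045, "ax": 0, "ay": 0, "az": 0},
    {"hand": 36, "x": -0.117, "y": 0.005, "z": 0.045, "ax": 0, "ay": 0, "az": 0}
  ]
}}

```text
t: 5.58
tool_pos: [0.4295, -0.0931, 0.3099]
orientation: [-2.749, -1.517, 0.002]
force: [-1.1, 0.1, -0.1]
opening: 0.0332
gripper_force: 0.0
```

```bash
python3 -c "
from h import *
print(((proj('scene',V(p,[[-.0942,.055,.0898],[-.0942,-.055,.0898]]))-[330,120])*3.3).round())
target([-.0942,0,.0898],.167)
from plant import read_camera
im,d=read_camera('scene');cv2.imwrite('pics/s3.png',cv2.resize(im[120:300,330:510],None,fx=3.3,fy=3.3,interpolation=cv2.INTER_CUBIC))"
```

```text
[[274. 303.]
 [433. 284.]]
d [-0.0001 -0.      0.0531] rot [-0.0019  0.0004  0.0003] force [-1.1  0.1 -0.1] t 5.575
```

View pics/s3.png

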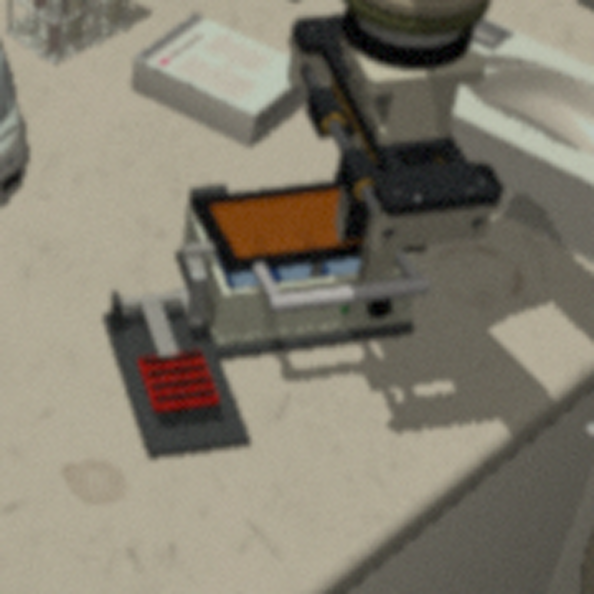

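Call:
{"fn": "carry_out", "kwargs": {
  "targets": [
    {"hand": 36, "x": 0, "y": 0, "z": 0.01, "ax": 0, "ay": 0, "az": 0},
    {"hand": 36, "x": 0, "y": 0, "z": 0.02, "ax": 0, "ay": 0, "az": 0},
    {"hand": 36, "x": 0, "y": 0, "z": 0.03, "ax": 0, "ay": 0, "az": 0},
    {"hand": 36, "x": 0, "y": 0, "z": 0.038, "ax": 0, "ay": 0, "az": 0},
    {"hand": 36, "x": 0, "y": 0, "z": 0.038, "ax": 0, "ay": 0, "az": 0}
  ]
}}

```text
t: 6.25
tool_pos: [0.4294, -0.0933, 0.2717]
orientation: [-2.75, -1.516, 0.002]
force: [0.4, -0.4, 0.4]
opening: 0.0333
gripper_force: 0.0
```

Call:
{"fn": "carry_out", "kwargs": {
  "targets": [
    {"hand": 36, "x": 0, "y": 0, "z": 0.008, "ax": 0, "ay": 0, "az": 0},
    {"hand": 36, "x": 0, "y": 0, "z": 0.014, "ax": 0, "ay": 0, "az": 0},
    {"hand": 36, "x": 0, "y": 0, "z": 0.014, "ax": 0, "ay": 0, "az": 0},
    {"hand": 0, "x": 0, "y": 0, "z": 0.014, "ax": 0, "ay": 0, "az": 0},
    {"hand": 0, "x": 0, "y": 0, "z": 0.014, "ax": 0, "ay": 0, "az": 0},
    {"hand": 0, "x": 0, "y": 0, "z": 0.014, "ax": 0, "ay": 0, "az": 0},
    {"hand": 0, "x": 0, "y": 0, "z": 0.014, "ax": 0, "ay": 0, "az": 0}
  ],
  "newtons": 12
}}

```text
t: 7.12
tool_pos: [0.4304, -0.0938, 0.2594]
orientation: [2.749, 1.516, 0.002]
force: [4.4, -3.2, -2.2]
opening: 0.0114
gripper_force: 12.0
```

```bash
python3 -c "
from h import *
target([-.0942,0,.0898],.167)
s=read_state();print(s['opening'],s['gripper_force'])
# arc offsets in tool axes (y=viewer x, z=down) from 0.16
for th in np.arange(.16,1.58,.0881): print(round(th,3),(.143*np.array([np.cos(.16)-np.cos(th),-np.sin(th)+np.sin(.16)])).round(4))"
```

```text
d [ 0.0001 -0.0012  0.0026] rot [ 0.0027 -0.0003 -0.0002] force [ 4.4 -3.2 -2.2] t 7.125
0.011443243927621137 11.99980080127716
0.16 [0. 0.]
0.248 [ 0.0026 -0.0123]
0.336 [ 0.0062 -0.0244]
0.424 [ 0.0109 -0.0361]
0.512 [ 0.0165 -0.0473]
0.6 [ 0.0232 -0.058 ]
0.689 [ 0.0308 -0.0681]
0.777 [ 0.0392 -0.0775]
0.865 [ 0.0484 -0.086 ]
0.953 [ 0.0583 -0.0938]
1.041 [ 0.0689 -0.1006]
1.129 [ 0.08   -0.1065]
1.217 [ 0.0917 -0.1114]
1.305 [ 0.1037 -0.1152]
1.393 [ 0.1159 -0.118 ]
1.481 [ 0.1284 -0.1196]
1.57 [ 0.141  -0.1202]
```

Call:
{"fn": "carry_out", "kwargs": {
  "targets": [
    {"hand": 0, "x": 0, "y": 0.003, "z": -0.012, "ax": 0, "ay": 0, "az": 0},
    {"hand": 0, "x": 0, "y": 0.007, "z": -0.024, "ax": 0, "ay": 0, "az": 0},
    {"hand": 0, "x": 0, "y": 0.012, "z": -0.036, "ax": 0, "ay": 0, "az": 0},
    {"hand": 0, "x": 0, "y": 0.018, "z": -0.047, "ax": 0, "ay": 0, "az": 0},
    {"hand": 0, "x": 0, "y": 0.0245, "z": -0.058, "ax": 0, "ay": 0, "az": 0},
    {"hand": 0, "x": 0, "y": 0.032, "z": -0.068, "ax": 0, "ay": 0, "az": 0},
    {"hand": 0, "x": 0, "y": 0.0405, "z": -0.0775, "ax": 0, "ay": 0, "az": 0},
    {"hand": 0, "x": 0, "y": 0.0405, "z": -0.0775, "ax": 0, "ay": 0, "az": 0}
  ]
}}

```text
t: 8.12
tool_pos: [0.4644, -0.1152, 0.3376]
orientation: [-2.751, -1.517, 0.0]
force: [-6.1, 3.2, 5.7]
opening: 0.0117
gripper_force: 12.0
```

```bash
python3 -c "
from h import *
s=read_state();print(s['opening'],s['gripper_force'])
target([.047-.143*np.cos(.777),0,.067+.143*np.sin(.777)],.167)
from plant import read_camera
im,d=read_camera('scene');cv2.imwrite('pics/s4.png',cv2.resize(im[120:300,330:510],None,fx=3.3,fy=3.3,interpolation=cv2.INTER_CUBIC))"
```

```text
0.011667479054986562 11.996951401233673
d [ 0.     -0.0021  0.0033] rot [-0.0005 -0.0002 -0.0001] force [-6.1  3.2  5.7] t 8.125
```

View pics/s4.png

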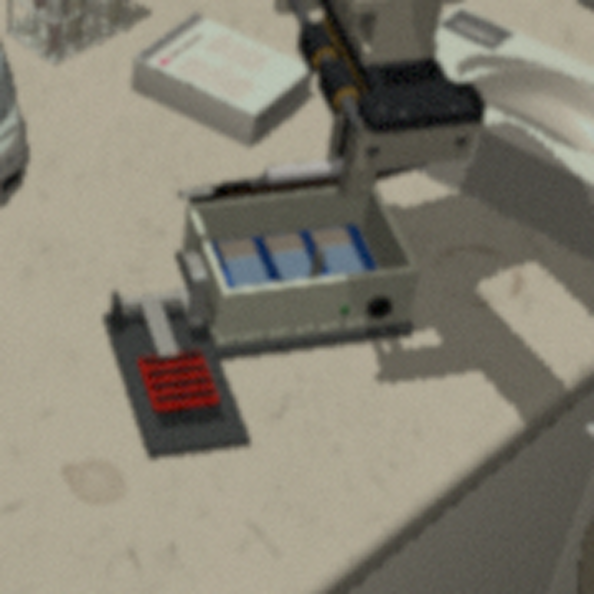

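Call:
{"fn": "carry_out", "kwargs": {
  "targets": [
    {"hand": 0, "x": 0, "y": 0.0085, "z": -0.0095, "ax": 0, "ay": 0, "az": 0},
    {"hand": 0, "x": 0, "y": 0.0185, "z": -0.0178, "ax": 0, "ay": 0, "az": 0},
    {"hand": 0, "x": 0, "y": 0.029, "z": -0.0246, "ax": 0, "ay": 0, "az": 0},
    {"hand": 0, "x": 0, "y": 0.04, "z": -0.0305, "ax": 0, "ay": 0, "az": 0},
    {"hand": 0, "x": 0, "y": 0.052, "z": -0.0354, "ax": 0, "ay": 0, "az": 0},
    {"hand": 0, "x": 0, "y": 0.064, "z": -0.0392, "ax": 0, "ay": 0, "az": 0},
    {"hand": 0, "x": 0, "y": 0.076, "z": -0.042, "ax": 0, "ay": 0, "az": 0},
    {"hand": 0, "x": 0, "y": 0.076, "z": -0.042, "ax": 0, "ay": 0, "az": 0}
  ]
}}

```text
t: 9.18
tool_pos: [0.5289, -0.1561, 0.3781]
orientation: [2.751, 1.516, 0.0]
force: [-0.4, 1.2, 1.5]
opening: 0.0116
gripper_force: 12.0
```

Call:
{"fn": "carry_out", "kwargs": {
  "targets": [
    {"hand": 0, "x": 0, "y": 0.008, "z": -0.001, "ax": 0, "ay": 0, "az": 0},
    {"hand": 0, "x": 0, "y": 0.015, "z": -0.0018, "ax": 0, "ay": 0, "az": 0},
    {"hand": 0, "x": 0, "y": 0.021, "z": -0.0022, "ax": 0, "ay": 0, "az": 0},
    {"hand": 0, "x": 0, "y": 0.025, "z": -0.0022, "ax": 0, "ay": 0, "az": 0},
    {"hand": 0, "x": 0, "y": 0.025, "z": -0.0022, "ax": 0, "ay": 0, "az": 0},
    {"hand": 0, "x": 0, "y": 0.025, "z": -0.0022, "ax": 0, "ay": 0, "az": 0}
  ]
}}

```text
t: 9.93
tool_pos: [0.5494, -0.169, 0.3804]
orientation: [2.751, 1.517, -0.0]
force: [-0.3, -0.1, 0.7]
opening: 0.0114
gripper_force: 12.0
```

```bash
python3 -c "
from h import *
s=read_state();print(s['opening'],s['gripper_force'])
target([.047,0,.21],.167)
from plant import read_camera
im,d=read_camera('scene');cv2.imwrite('pics/s5.png',cv2.resize(im[100:250,340:490],None,fx=4,fy=4,interpolation=cv2.INTER_CUBIC))
Q=V(p,[[.047,.055,.21],[.047,.072,.067],[.047,-.072,.067],[.047,.072,.164],[.047,.045,.19],[.052,.072,.062]])
print(((proj('scene',Q)-[340,100])*4).round())
Q=V(p,[[.047,.072,.164]]); im,d=read_camera('top');cv2.imwrite('pics/t5.png',cv2.resize(im[180:310,400:560],None,fx=4,fy=4,interpolation=cv2.INTER_CUBIC));print(((proj('top',V(p,[[.047,.055,.21],[.047,-.055,.21],[.047,.072,.164],[.047,.072,.067]]))-[400,180])*4).round())"
```

```text
0.011392276683762947 12.002596110105515
d [ 0.0002 -0.0007  0.0034] rot [-0.0001  0.0002 -0.0002] force [-0.3 -0.1  0.7] t 9.925
[[245. 117.]
 [194. 320.]
 [424. 294.]
 [208. 188.]
 [259. 145.]
 [191. 321.]]
[[375.  57.]
 [618. 203.]
 [303.  51.]
 [242.  80.]]
```

View pics/s5.png

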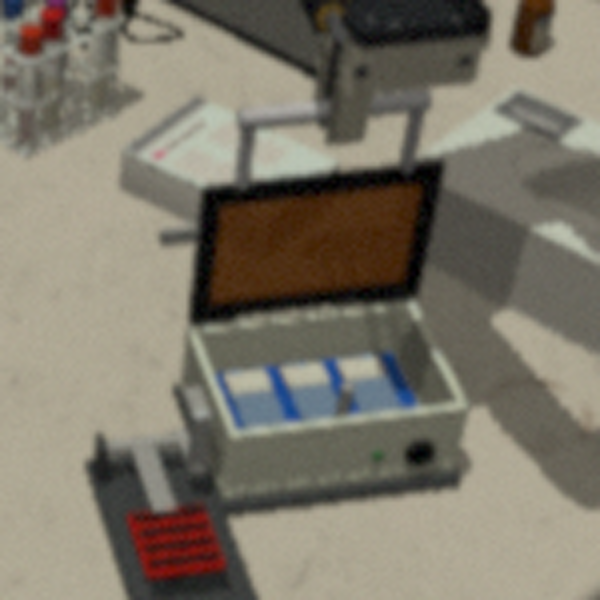

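View pics/t5.png

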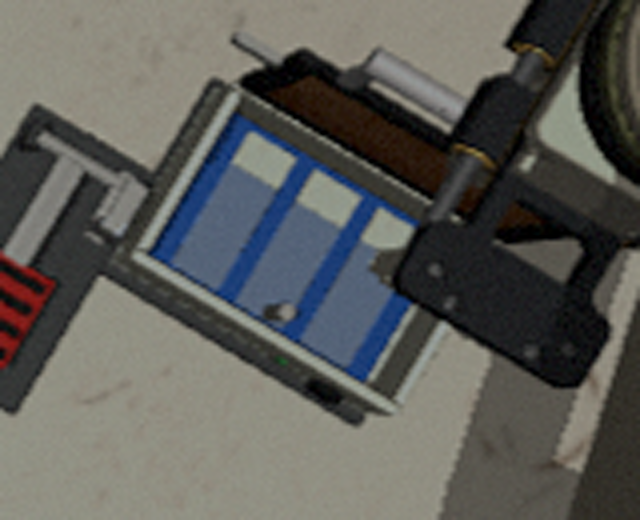

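The scene picture shows the flap upright. Its upper left corner is at (207,190) and its lower one at (193,318), with the bar's left end at (243,120), all within 3 enlarged pixels of the upright prediction. The top view has the bar's end at (375,57), exactly as predicted. The pedal is up, the grip is 12 N and the outside force is near zero.

```bash
python3 -c "
from plant import robot,read_state
s=read_state();print(s['dq'].round(4),s['gripper_force'],s['force'].round(1))
print(robot.close_job())"
```

```text
[ 0.0029 -0.0017 -0.0006  0.0003 -0.0004  0.0014] 12.002622038125992 [-0.1 -0.4  0.5]
the job is handed in; nothing more can be done
None
```

The job is handed in: I pressed the pedal to its stop and let it spring back, then swung the flap upright, where the fingers hold its bar at rest with 12 N; no verdict came back.

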